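# Check a fixture spring on the bench spring tester and sort it

## Robot

A 6-joint arm with a two-finger parallel gripper is mounted at the origin on the work surface. World frame = base frame: x ahead of the robot, y to its left, z up, the work surface at z = 0. Lengths are in m, angles in rad, forces in N, time in s.
With the tool pointing down it reaches from about 0.225 to 0.875 m from the base axis. Payload 3.4 kg.
Tool frame: the origin (TCP) lies between the finger pads; the fingertips stand 25 mm ahead of it and the grasp point (between the pads) lies 6 mm ahead of it (manip.tips_ahead is the distance from the TCP to the fingertips, in m); z points along the fingers, x is the direction in which the jaws open and shut, and the axes are right-handed (so a half turn about z gives the same grasp; the last joint's range is limited). The gripper opens to 85 mm and grips with 20 to 120 N. Pads are 22 mm wide; open, the fingers measure 114 mm over their backs; the gripper's body (76 mm by 85 mm) begins 54 mm behind the grasp point. The pads swing forward as they close: fully open they stand 13 mm farther back than shut.
Start: joints at [1.097, 0.276, 1.505, -0, 1.361, -0.121], TCP at [0.199, 0.54, 0.256] pointing down, gripper open.
Joint ranges: [-2.89, 2.89], [-0.75, 2.08], [0.22, 2.7], [-1.18, 4.32], [0.11, 2.71], [-2.7, 2.7]. Speed limits (rad/s): [2.57, 2.57, 3.14, 3.14, 3.14, 3.14].

## Interface

Orientations are given as a unit quaternion [w, x, y, z].
In Python, from rig import manip gives the robot as it stands. The module is installed in compiled form; this text tells all that it offers.
- The arm moves only by the tool send_rows, never from a script. Its argument "plan" is a list of rows, each an object with "linear": the shift along the tool's x, y, z in m, a list of three; "delta_rot": the turn, a rotation vector about the tool's x, y, z in degrees, a list of three; "fingers": the finger opening in m, from 0 to 0.0854. A call has 1 to 12 rows; each row shifts and turns the pose as measured when the row begins, along the tool's axes as they then stand; what a row does not reach is not made up. A row lasts 1/12 s, in which the tool goes at most 41.7 mm and 7.16 degrees, less where a joint would pass 70% of its speed; a pose out of reach is approached as far as the arm can. A call with a gripper value outside its range is refused whole. The fingers move at their own pace and stop on an object; "force" is the grip in N (left out, the last holds). Time passes only in rows, so rows that do not move let the fingers close. It gives the time, the measured TCP pose, the force and the opening at its end, in the units of the state.
- manip.get_state(): the state, without advancing time (a new reading comes with each control period).
- manip.get_image(name): name is "scene" or "top" or "wrist"; returns the picture (480x640x3 uint8, red, green, blue); there is no depth.
- manip.camera_info(name): a dict with "K" (3x3 intrinsics, pixels), "rvec" (rotation vector, rad) and "tvec" (3), from world to camera coordinates, as OpenCV has them. Camera axes: x right, y down, z forward; pixel columns grow to the right and rows downward; lengths in m; the calibration is good to about 2 mm. A picture is of the moment at which its call begins: read the wrist's pose just before it. camera_info takes no time and is no camera call; for the wrist camera it gives the pose at the moment of the call.
- manip.sign_off(): hands the job in, once; it reports no verdict.
Trained networks look in the newest picture that a camera, given by its name, has taken for a name from the list of things; names that differ only in an ending like _2 or _b are one class to them, and where a whole thing is asked for, a point or a joint stands for the part that bears it (a point fixed in the world has none). Each returns a list of dicts, best first, with "p" (0 to 1); they miss things now and then, are a little off and sometimes report something else, mostly with a low value. They report only what shows in the picture. A call takes as long as a camera call. They do not tell look-alikes from the thing itself.
- manip.find_in(thing, camera): "extent" ([left, top, right, bottom] in pixels, round what is visible of it).
- manip.masks_of(thing, camera): "pixels" (480x640 bool, what is visible of it) and "extent" ([left, top, right, bottom] in pixels, round what is visible of it).
The state is a dict: "clock": time; "qpos": joint angles; "qd": joint speeds; "effort": joint torques, N m; "position": TCP position; "ee_rot": TCP orientation; "contact_force": force on the tool from outside, world axes, zero at the start; "moment": the same for the moment, N m; "width": finger opening in m.
Only numpy, scipy, OpenCV 4.12 (cv2) and the standard library are available. Lean on these libraries where they do the work, as an engineer would, in place of code of your own. Each camera call takes 0.05 s, during which the arm holds its last target. There are 200 camera calls.

## Task

Check the spring unit that stands on the weighing plate of the spring tester: swing the head over it until it meets its stop, press the ram's knob down until the pointer is level with the heavy mark on the scale, not beyond it, and hold it there for about a second; the thin peak hand on the dial keeps the greatest force. Then swing the head aside and stand the spring, upright and gently, in the shallow tray if the peak hand shows 10 N or more, or in the deep bin if it shows less. Press only on the knob, never on the weighing plate, and leave the other things on the bench where they are.

Things in the scene. Friction and masses are not known exactly. Their poses are not given: they have to be found in the camera images.
- tester: The spring tester, fixed to the bench: grey console 355 mm long (its y, from -165 to 190), 170 mm deep (x) and 45 mm high. Origin at bench height on the axis of the weighing plate; x points away from the robot and y to the robot's left, turned up to 0.2 rad. A column stands 130 mm from the plate along -y and carries the swinging head; a face-up dial lies 122 mm along +y
- plate: The tester's round steel weighing plate, 88 mm across; its origin lies on the plate's axis at bench height, 62 mm below its top face. It sinks 0.4 mm per newton
- column_axis (a point): Point on the vertical axis of the tester's steel column (30 mm across, top 230 mm above the bench), about which the head swings; 200 mm above the bench
- head (a joint): Swing of the head about the column, rad: 0 at its stop, with the ram straight over the plate centre and the head along the tester's y; grows to 1.5 as it swings aside, clockwise seen from above, towards the tester's x (away from the robot). Friction of about 2 N at the knob; it stays where it is left. Pushing the side of the knob swings it. The head's arm lies 182 to 212 mm above the bench
- knob_top (a point): Centre of the top of the ram's black mushroom knob: 54 mm across, 28 mm thick (258 to 286 mm above the bench when up), 130 mm from the column axis. Knob, rod, pointer and the pad below (50 mm across) are one ram; it slides straight down in the head by up to 48 mm and springs back up by itself (2 N at the top, 4.5 N at the mark, besides the spring). The pad rests 10 mm above the spring's cup
- pointer (a point): Tip of the pointer, a thin dark blade on the ram that stands out 48 mm from the ram's axis, on the side away from the column; it moves down with the knob and starts 39 mm above the mark
- mark (a point): The heavy full-width black line low on the upright aluminium height scale, which stands on the head beside the knob, 31 to 57 mm from the ram's axis, away from the column (its top is 273 mm above the bench). The fine lines above it are 5 mm apart. The pointer is level with it when both have the same height; the ram comes to no stop there
- dial_centre (a point): Centre of the face-up white dial, 104 mm across, 52 mm above the bench. A line per newton, 0 to 16 N, 0.3 rad apart, force growing clockwise; long bold lines at 0, 5, 10, 15 N. 8 N points along the tester's x; zero lies 2.4 rad anticlockwise of that, towards the robot and its left. It reads 0 with the spring standing on the plate unpressed
- needle (a joint): The broad black needle of the dial, rad clockwise from zero: 0.3 rad per newton of press on the plate
- peak_hand (a joint): The thin dial hand with a round blob, over the needle: the needle pushes it along and it stays at the greatest force since the start; rad clockwise from zero, 0.3 rad per newton (3.0 rad = 10 N)
- spring_mid (a point): The spring unit, half-way up its upright axis (z). Coil spring 40 mm across between a round steel foot (56 mm across, 8 mm thick) and a round steel cup (44 mm across, 60 to 90 mm above the underside); 90 mm tall, 0.19 kg. It is captive (may be lifted by the cup). A tired coil has shortened inside the cup, where it cannot be seen: the cup, held up by a light keeper, then meets it late. The cup yields up to 40 mm
- spring_cap_mid (a point): Centre of the spring unit's steel cup, 75 mm above its underside when not pressed: the place to grasp it (44 mm wide)
- tray: The shallow grey plastic tray: 140 mm (x) by 120 mm outside, walls 5 mm thick and 20 mm high, floor 5 mm thick, origin under its centre at bench height. Fixed. It stands left or right of the tester
- bin: The deep grey plastic parts bin: 140 mm (x) by 120 mm outside, walls 5 mm thick and 55 mm high (35 mm on its front), floor 5 mm thick, origin under its centre at bench height. Fixed. It stands on the other side of the tester
- board_a: Bystander: green circuit board, 130 x 100 mm, 15 mm high, origin under its centre
- board_b: Bystander: tan circuit board, 110 x 90 mm, 15 mm high, origin under its centre
- screwdriver: Bystander: black screwdriver, 190 mm long along its x, 26 mm high, origin under its middle
- caliper: Bystander: caliper, 200 mm long along its x, 14 mm high, origin under its middle
- multimeter: Bystander: orange multimeter lying flat, 150 x 75 mm, 41 mm high, origin under its centre
- pliers: Bystander: cutters with red handles, 155 mm long along x, 15 mm high, origin under the middle
- check_weight: Bystander: brass check weight, upright cylinder 32 mm across, 79 mm high, origin under its centre
Things that resemble listed ones, but are neither listed nor needed, are in the scene too. What is shaped like the part that bears spring_mid but red or yellow is not meant.

How it is judged:
On the way, in this order (a step that is already met when the one before it is completed fails the run):
1. the head is swung over the plate to its stop (within 0.05 rad), the spring standing on the plate (value of joint head below 0.05 rad and horizontal distance between spring_mid and plate below 0.02 m and angle between spring_mid's own z axis and vertical below 0.1 rad), for 0.2 s.
2. the pointer is level with the mark within 3 mm for 0.8 s, the ram on the spring, which stands on the plate within 20 mm of its centre (value of joint head below 0.06 rad and z of pointer in the frame of mark between -0.003 and 0.003 m and value of joint needle above 0.6 rad and horizontal distance between spring_mid and plate below 0.02 m and angle between spring_mid's own z axis and vertical below 0.1 rad), for 0.8 s.
At the end, for the whole second after the job is handed in: The spring stands upright (0.12 rad), released and at rest, on the floor of the shallow tray if the peak hand shows 10 N or more, of the deep bin if less (either within 0.8 N of 10 N), its axis within 50 mm of the middle; the head is left swung aside by more than 0.6 rad (((value of joint peak_hand above 2.76 rad and horizontal distance between spring_mid and tray below 0.05 m and height (world z) of spring_mid below 0.056 m and angle between spring_mid's own z axis and vertical below 0.12 rad) or (value of joint peak_hand below 3.24 rad and horizontal distance between spring_mid and bin below 0.05 m and height (world z) of spring_mid below 0.056 m and angle between spring_mid's own z axis and vertical below 0.12 rad)) and value of joint head above 0.6 rad and linear speed of spring below 0.02 m/s); the robot touches nothing.
It fails at once if the ram is pressed more than 5 mm beyond the mark (z of pointer in the frame of mark below -0.005 m).
It fails at once if the spring is tipped over by more than 0.6 rad (angle between spring_mid's own z axis and vertical above 0.6 rad).
It fails at once if the robot presses on the weighing plate with more than 3 N (contact force between any of the fingers, the arm and plate above 3 N).
It fails at once if the spring is dropped or slammed down (more than 45 N on the tray or bin, as from a fall of some 45 mm) (contact force between spring and tray above 45 N or contact force between spring and bin above 45 N).
It fails at once if one of the bystanders is moved by more than 30 mm (distance of any of board_a, board_b, screwdriver, caliper, multimeter, pliers, check_weight from where it was at the start of the episode above 0.03 m).
It also fails if it takes over 72 s, if anything falls off the work surface, if the arm or the gripper's body presses on something with over 40 N, if the wrist force passes 120 N, or if a joint passes its speed limit or range.

## Working session

There is one attempt and no reset: what is moved stays moved. The work goes in short steps, Python scripts to look and compute and a tool call to move; the robot and the scene stay as the last step left them, time stands still between calls to the robot, and variables do not carry over. Pictures are saved under pics/ and viewed, about 8 in all and at most 12, crops included, and the job is handed in when it is done.

Besides the shell and the picture viewer there is one more tool, called after "Emit:" in YAML: its name, and indented under it one key for each argument. send_rows: Moves the arm, as the interface text tells. Its arguments: {"type":"object","properties":{"plan":{"type":"array","items":{"type":"object","properties":{"linear":{"type":"array","items":{"type":"number"}},"delta_rot":{"type":"array","items":{"type":"number"}},"fingers":{"type":"number"}}}},"force":{"type":"number"}},"required":["plan"]}

```bash
mkdir -p pics
cat > h.py <<'E'
import numpy as np, cv2
from rig import manip
def cam(n):
    c=manip.camera_info(n); R=cv2.Rodrigues(np.array(c["rvec"],float))[0]
    return np.array(c["K"],float),R,np.array(c["tvec"],float).ravel()
def proj(n,P):
    K,R,t=cam(n); return cv2.projectPoints(np.array(P,float).reshape(-1,3),cv2.Rodrigues(R)[0],t,K,None)[0].reshape(-1,2)
def ray(n,uv,z):
    K,R,t=cam(n); d=R.T@np.linalg.solve(K,[uv[0],uv[1],1]); o=-R.T@t
    return o+d*(z-o[2])/d[2]
def save(n,f,crop=None,s=1):
    im=manip.get_image(n)
    o=im if crop is None else im[crop[1]:crop[3],crop[0]:crop[2]]
    cv2.imwrite("pics/"+f,cv2.resize(o,None,fx=s,fy=s,interpolation=cv2.INTER_CUBIC)[:,:,::-1]); return im
E
python3 - <<'E'
from h import *
for n in("scene","top"):
    im=save(n,n+"0.png")
    K,R,t=cam(n); print(n,-R.T@t,R[2],K[0,0])
for th in("plate","knob_top","dial_centre","spring_mid","tray","bin","mark","column_axis"):
    for n in ("top","scene"):
        print(th,n,[(round(d["p"],2),np.round(d["extent"]).astype(int).tolist()) for d in manip.find_in(th,n)][:4])
E
```

```text
scene [0.92074677 0.7562697  0.90235146] [-0.32398062 -0.63422859 -0.70199049] 450.803290285235
top [0.48078592 0.09037814 1.36623997] [ 0.07004886  0.00530286 -0.99752947] 483.5348013508658
plate top [(0.56, [334, 241, 363, 273]), (0.4, [228, 188, 244, 201]), (0.33, [322, 146, 368, 195])]
plate scene [(0.63, [304, 231, 339, 257]), (0.28, [390, 300, 478, 382]), (0.24, [242, 163, 269, 214])]
knob_top top [(0.95, [389, 186, 409, 210])]
knob_top scene [(0.84, [241, 158, 269, 209]), (0.53, [235, 155, 388, 316])]
dial_centre top [(0.88, [277, 176, 427, 293]), (0.48, [332, 240, 361, 274]), (0.34, [264, 151, 309, 201])]
dial_centre scene [(0.62, [237, 161, 389, 317]), (0.62, [335, 186, 375, 225])]
spring_mid top [(0.9, [342, 248, 361, 267]), (0.8, [418, 266, 444, 289]), (0.6, [326, 310, 345, 334])]
spring_mid scene [(0.81, [373, 218, 395, 252]), (0.68, [311, 212, 331, 250]), (0.45, [306, 183, 312, 207]), (0.3, [237, 317, 298, 363])]
tray top [(0.74, [456, 245, 503, 298])]
tray scene [(0.69, [259, 166, 316, 197]), (0.35, [212, 275, 264, 308])]
bin top [(0.76, [187, 258, 240, 322])]
bin scene [(0.79, [392, 298, 477, 382])]
mark top [(0.68, [382, 172, 426, 265]), (0.5, [322, 144, 366, 194])]
mark scene [(0.67, [334, 188, 377, 226]), (0.63, [237, 161, 309, 211])]
column_axis top [(0.93, [278, 177, 426, 290])]
column_axis scene [(0.84, [233, 161, 386, 314])]
```

View pics/top0.png

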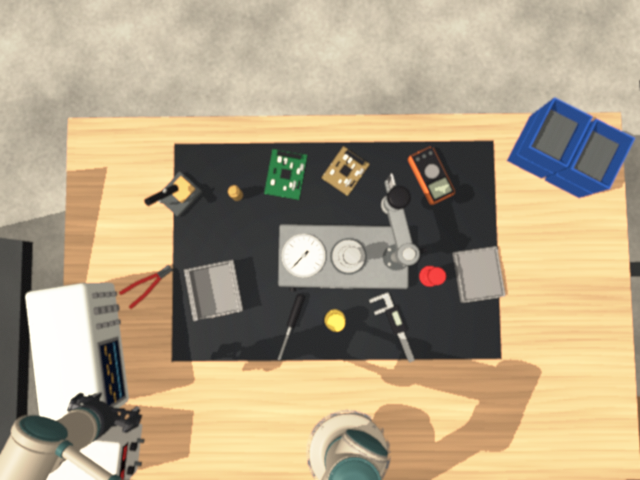

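View pics/scene0.png

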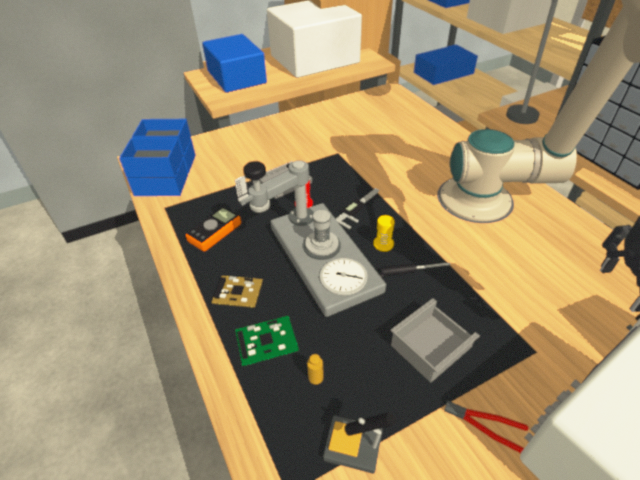

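Run:
```python
from h import *
print({k:np.round(v,3) for k,v in manip.get_state().items()}, manip.tips_ahead)
im=manip.get_image("top"); g=cv2.cvtColor(im,cv2.COLOR_RGB2GRAY)
c=cv2.HoughCircles(cv2.resize(g,None,fx=3,fy=3,interpolation=cv2.INTER_CUBIC),cv2.HOUGH_GRADIENT,1,20,param1=120,param2=25,minRadius=15,maxRadius=90)
if c is not None:
    for q in c[0]/3:
        if 270<q[0]<440 and 170<q[1]<300: print("circ",np.round(q,1))
for th,n,z in(("knob_top","top",.272),("spring_mid","top",.152),("tray","top",.02),("bin","top",.055),("tray","top",.005)):
    for m in manip.masks_of(th,n)[:2]:
        px=m["pixels"].astype(np.uint8); r=cv2.minAreaRect(cv2.findNonZero(px)); print(th,round(m["p"],2),np.round(r[0],1),np.round(r[1],1),round(r[2],1),np.round(ray(n,r[0],z),3))
for nm,uv,z in(("dial",(303,256),.052),("column",(408,254),.23),("knob",(399,197),.286),("cup",(350,257),.152),("scr",(299,299),.013),("caliper",(383,303),.01),("meter",(432,175),.03),("weight",(235,192),.079)):
    print(nm,np.round(ray("top",uv,z),3))
save("top","t1.png",(270,165,450,305),4)
```

```text
{'clock': np.float64(0.9), 'qpos': array([ 1.097,  0.276,  1.505,  0.   ,  1.361, -0.121]), 'qd': array([-0.001,  0.002, -0.001,  0.001, -0.001, -0.002]), 'effort': array([ 1.0000e-03, -4.1663e+01, -2.4610e+01,  0.0000e+00,  0.0000e+00,
       -0.0000e+00]), 'position': array([0.199, 0.54 , 0.256]), 'ee_rot': array([-0.   ,  0.82 ,  0.572,  0.   ]), 'contact_force': array([-0.263,  0.773, -0.48 ]), 'moment': array([-0.009, -0.025, -0.007]), 'width': np.float64(0.085)} 0.025
circ [303.2 255.5  21.7]
circ [348.5 256.5  16.2]
circ [408.5 253.8   6. ]
circ [431.8 171.2   7.3]
circ [436.5 276.2   8.8]
circ [429.5 276.5  10.1]
circ [334.8 173.5  11.4]
knob_top 0.97 [397.8 197.4] [24.1 24.1] 26.6 [ 0.661 -0.104  0.272]
knob_top 0.27 [148.4 285.3] [21.9 56.1] 57.3 [0.465 0.463 0.272]
spring_mid 0.66 [334.5 320.5] [21. 19.] 90.0 [0.373 0.039 0.152]
spring_mid 0.61 [432.5 276. ] [25. 18.] 0.0 [ 0.482 -0.208  0.152]
tray 0.6 [478.5 274.2] [52.2 46.3] 82.1 [ 0.486 -0.368  0.02 ]
bin 0.79 [212.5 290.3] [53.1 51. ] 79.0 [0.448 0.363 0.055]
tray 0.6 [478.5 274.2] [52.2 46.3] 82.1 [ 0.486 -0.373  0.005]
dial [0.539 0.118 0.052]
column [ 0.534 -0.132  0.23 ]
knob [ 0.66  -0.104  0.286]
cup [ 0.531 -0.002  0.152]
scr [0.421 0.131 0.013]
caliper [ 0.408 -0.103  0.01 ]
meter [ 0.763 -0.243  0.03 ]
weight [0.711 0.299 0.079]
```

View pics/t1.png

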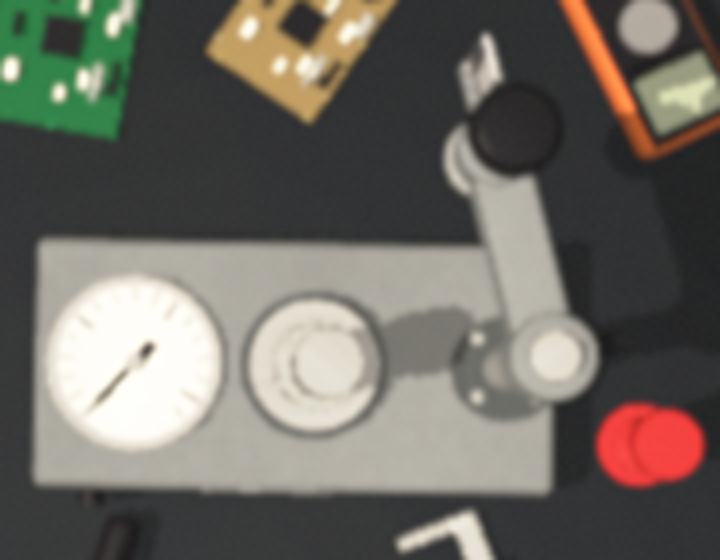

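Emit:
send_rows:
  plan:
    - {"linear": [0, 0, -0.04], "delta_rot": [0, 0, -6.75], "fingers": 0}
    - {"linear": [0, 0, -0.04], "delta_rot": [0, 0, -6.75], "fingers": 0}
    - {"linear": [0, 0, -0.04], "delta_rot": [0, 0, -6.75], "fingers": 0}
    - {"linear": [-0.034, 0.022, 0], "fingers": 0}
    - {"linear": [-0.034, 0.022, 0], "fingers": 0}
    - {"linear": [-0.034, 0.022, 0], "fingers": 0}
    - {"linear": [-0.034, 0.022, 0], "fingers": 0}
    - {"linear": [-0.034, 0.022, 0], "fingers": 0}
    - {"linear": [-0.034, 0.022, 0], "fingers": 0}
    - {"linear": [-0.034, 0.022, 0], "fingers": 0}
    - {"linear": [-0.034, 0.022, 0], "fingers": 0}
    - {"linear": [-0.034, 0.022, 0], "fingers": 0}

```text
$.plan[3]: bad value
```

Emit:
send_rows:
  plan:
    - {"linear": [0, 0, -0.04], "delta_rot": [0, 0, -6.75], "fingers": 0}
    - {"linear": [0, 0, -0.04], "delta_rot": [0, 0, -6.75], "fingers": 0}
    - {"linear": [0, 0, -0.04], "delta_rot": [0, 0, -6.75], "fingers": 0}
    - {"linear": [-0.034, 0.022, 0], "delta_rot": [0, 0, 0], "fingers": 0}
    - {"linear": [-0.034, 0.022, 0], "delta_rot": [0, 0, 0], "fingers": 0}
    - {"linear": [-0.034, 0.022, 0], "delta_rot": [0, 0, 0], "fingers": 0}
    - {"linear": [-0.034, 0.022, 0], "delta_rot": [0, 0, 0], "fingers": 0}
    - {"linear": [-0.034, 0.022, 0], "delta_rot": [0, 0, 0], "fingers": 0}
    - {"linear": [-0.034, 0.022, 0], "delta_rot": [0, 0, 0], "fingers": 0}
    - {"linear": [-0.034, 0.022, 0], "delta_rot": [0, 0, 0], "fingers": 0}
    - {"linear": [-0.034, 0.022, 0], "delta_rot": [0, 0, 0], "fingers": 0}
    - {"linear": [-0.034, 0.022, 0], "delta_rot": [0, 0, 0], "fingers": 0}

```text
clock: 2.25
position: [0.4057, 0.2347, 0.3815]
ee_rot: [0.0, 0.694, 0.72, 0.002]
contact_force: [0.7, 1.3, 0.3]
width: 0.0005
```

Emit:
send_rows:
  plan:
    - {"linear": [-0.033, 0.021, 0], "delta_rot": [0, 0, 2.5], "fingers": 0}
    - {"linear": [-0.033, 0.021, 0], "delta_rot": [0, 0, 0], "fingers": 0}
    - {"linear": [-0.033, 0.021, 0], "delta_rot": [0, 0, 0], "fingers": 0}
    - {"linear": [-0.033, 0.021, 0], "delta_rot": [0, 0, 0], "fingers": 0}
    - {"linear": [-0.033, 0.021, 0], "delta_rot": [0, 0, 0], "fingers": 0}
    - {"linear": [-0.033, 0.021, 0], "delta_rot": [0, 0, 0], "fingers": 0}
    - {"linear": [-0.033, 0.021, 0], "delta_rot": [0, 0, 0], "fingers": 0}
    - {"linear": [-0.033, 0.021, 0], "delta_rot": [0, 0, 0], "fingers": 0}
    - {"linear": [-0.033, 0.021, 0], "delta_rot": [0, 0, 0], "fingers": 0}
    - {"linear": [-0.033, 0.021, 0], "delta_rot": [0, 0, 0], "fingers": 0}
    - {"linear": [-0.033, 0.021, 0], "delta_rot": [0, 0, 0], "fingers": 0}
    - {"linear": [-0.033, 0.021, 0], "delta_rot": [0, 0, 0], "fingers": 0}

```text
clock: 3.25
position: [0.663, -0.1863, 0.3837]
ee_rot: [0.002, 0.712, 0.703, 0.005]
contact_force: [0.0, 0.3, -0.5]
width: 0.0001
```

Emit:
send_rows:
  plan:
    - {"linear": [0.005, 0.003, 0.03], "delta_rot": [0, 0, 0], "fingers": 0}
    - {"linear": [0.005, 0.003, 0.03], "delta_rot": [0, 0, 0], "fingers": 0}
    - {"linear": [0.005, 0, 0.025], "delta_rot": [0, 0, 0], "fingers": 0}
    - {"linear": [0.008, 0, 0.008], "delta_rot": [0, 0, 0], "fingers": 0}
    - {"linear": [0, 0, 0], "delta_rot": [0, 0, 0], "fingers": 0}

```text
clock: 3.67
position: [0.6778, -0.1766, 0.285]
ee_rot: [0.006, 0.716, 0.698, 0.005]
contact_force: [0.0, -0.1, -0.0]
width: -0.0
```

Run:
```python
from h import *
s=manip.get_state(); p=s["position"]; print(np.round(p,4),s["contact_force"])
save("wrist","w1.png")
col=np.array([.534,-.132]);prev=np.array(p[:2])
for a in np.arange(1.3,-.01,-.1):
    u=np.array([np.sin(a),np.cos(a)]);t=np.array([np.cos(a),-np.sin(a)])
    off=.027+max(.015*abs(t[1])+.011*abs(t[0])-.004,.011)   # finger half-thickness toward the knob
    q=col+.127*u+off*t
    print(round(a,2),np.round(q,3),"row[dy,dx]",np.round((q-prev)[::-1],3)); prev=q
```

```text
[ 0.6778 -0.1766  0.285 ] [ 0.00399453 -0.11280512 -0.0249145 ]
1.3 [ 0.667 -0.137] row[dy,dx] [ 0.04  -0.011]
1.2 [ 0.667 -0.124] row[dy,dx] [0.013 0.   ]
1.1 [ 0.666 -0.111] row[dy,dx] [ 0.013 -0.001]
1.0 [ 0.663 -0.098] row[dy,dx] [ 0.013 -0.003]
0.9 [ 0.659 -0.086] row[dy,dx] [ 0.013 -0.004]
0.8 [ 0.654 -0.073] row[dy,dx] [ 0.012 -0.005]
0.7 [ 0.647 -0.061] row[dy,dx] [ 0.012 -0.007]
0.6 [ 0.639 -0.05 ] row[dy,dx] [ 0.011 -0.008]
0.5 [ 0.63 -0.04] row[dy,dx] [ 0.01  -0.009]
0.4 [ 0.619 -0.03 ] row[dy,dx] [ 0.009 -0.011]
0.3 [ 0.608 -0.022] row[dy,dx] [ 0.008 -0.012]
0.2 [ 0.596 -0.015] row[dy,dx] [ 0.007 -0.011]
0.1 [ 0.584 -0.009] row[dy,dx] [ 0.006 -0.012]
-0.0 [ 0.572 -0.005] row[dy,dx] [ 0.004 -0.012]
```

View pics/w1.png

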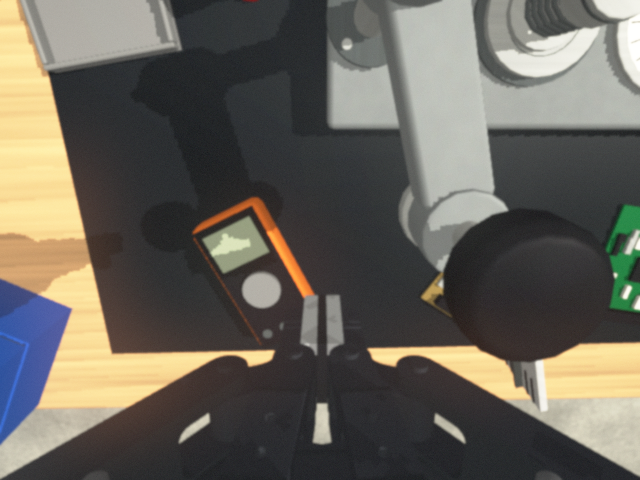

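Emit:
send_rows:
  plan:
    - {"linear": [0.015, -0.011, -0.003], "delta_rot": [0, 0, 0], "fingers": 0}
    - {"linear": [0.025, 0, 0], "delta_rot": [0, 0, 0], "fingers": 0}
    - {"linear": [0.013, 0, 0], "delta_rot": [0, 0, 0], "fingers": 0}
    - {"linear": [0.013, -0.001, 0], "delta_rot": [0, 0, 0], "fingers": 0}
    - {"linear": [0.013, -0.003, 0], "delta_rot": [0, 0, 0], "fingers": 0}
    - {"linear": [0.013, -0.004, 0], "delta_rot": [0, 0, 0], "fingers": 0}
    - {"linear": [0.012, -0.005, 0], "delta_rot": [0, 0, 0], "fingers": 0}
    - {"linear": [0.012, -0.007, 0], "delta_rot": [0, 0, 0], "fingers": 0}
    - {"linear": [0.011, -0.008, 0], "delta_rot": [0, 0, 0], "fingers": 0}
    - {"linear": [0.01, -0.009, 0], "delta_rot": [0, 0, 0], "fingers": 0}
    - {"linear": [0.009, -0.011, 0], "delta_rot": [0, 0, 0], "fingers": 0}

```text
clock: 4.63
position: [0.6243, -0.0286, 0.2966]
ee_rot: [0.021, 0.717, 0.697, 0.005]
contact_force: [2.1, -2.0, 0.7]
width: 0.0001
```

Run:
```python
from h import *
s=manip.get_state(); print(np.round(s["position"],4),np.round(s["contact_force"],1))
save("wrist","w2.png"); save("top","t2.png")
print([(round(d["p"],2),np.round(d["extent"],1)) for d in manip.find_in("knob_top","top")][:2])
```

```text
[ 0.6243 -0.0286  0.2966] [ 2.1 -2.   0.7]
[(0.81, array([352.4, 221.9, 371.8, 246. ]))]
```

View pics/w2.png

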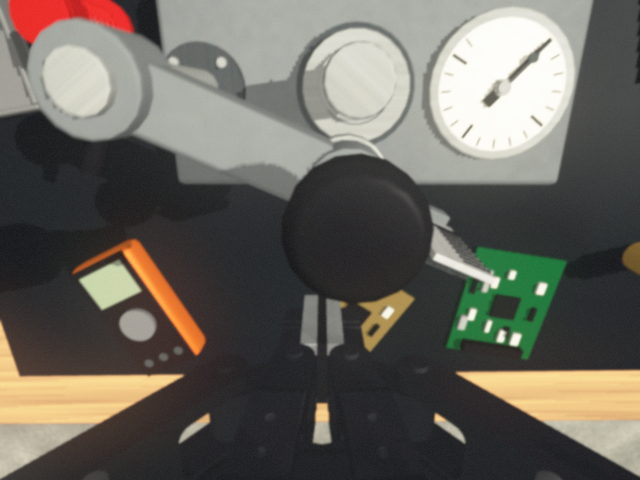

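Emit:
send_rows:
  plan:
    - {"linear": [0.007, -0.009, 0.002], "delta_rot": [1.0, 0.6, 0], "fingers": 0}
    - {"linear": [0.006, -0.009, 0.002], "delta_rot": [1.0, 0.6, 0], "fingers": 0}
    - {"linear": [0.005, -0.009, 0.002], "delta_rot": [0, 0, 0], "fingers": 0}
    - {"linear": [0.004, -0.009, 0.001], "delta_rot": [0, 0, 0], "fingers": 0}
    - {"linear": [0.003, -0.006, 0.001], "delta_rot": [0, 0, 0], "fingers": 0}
    - {"linear": [0.001, -0.004, 0.001], "delta_rot": [0, 0, 0], "fingers": 0}

```text
clock: 5.28
position: [0.5785, 0.0004, 0.2868]
ee_rot: [0.001, 0.717, 0.697, 0.003]
contact_force: [2.8, 0.1, 2.0]
width: 0.0002
```

Emit:
send_rows:
  plan:
    - {"linear": [0, -0.003, 0], "delta_rot": [0, 0, 0], "fingers": 0}
    - {"linear": [0, -0.003, 0], "delta_rot": [0, 0, 0], "fingers": 0}

```text
clock: 5.45
position: [0.5752, 0.0011, 0.287]
ee_rot: [0.004, 0.717, 0.697, 0.007]
contact_force: [12.6, -1.7, -4.7]
width: 0.0
```

Emit:
send_rows:
  plan:
    - {"linear": [0, -0.003, 0], "delta_rot": [0, 0, 0], "fingers": 0}
    - {"linear": [0, -0.003, 0], "delta_rot": [0, 0, 0], "fingers": 0}

```text
clock: 5.62
position: [0.5751, 0.0011, 0.2871]
ee_rot: [0.01, 0.717, 0.697, 0.012]
contact_force: [8.2, -0.4, -2.5]
width: 0.0001
```

Run:
```python
from h import *
s=manip.get_state(); print(np.round(s["position"],4),np.round(s["contact_force"],1),s["clock"])
save("wrist","w3.png"); im=save("top","t3.png")
print([(round(d["p"],2),np.round(d["extent"],1),np.round(ray("top",((d["extent"][0]+d["extent"][2])/2,(d["extent"][1]+d["extent"][3])/2),.286),3)) for d in manip.find_in("knob_top","top")][:2])
```

```text
[0.5751 0.0011 0.2871] [ 8.2 -0.4 -2.5] 5.6167
[(0.74, array([344.8, 248.3, 367.3, 269. ]), array([ 0.521, -0.005,  0.286]))]
```

View pics/w3.png

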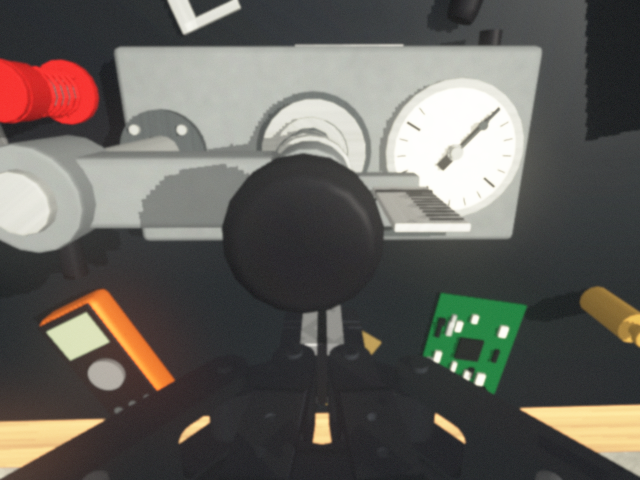

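Emit:
send_rows:
  plan:
    - {"linear": [0, 0.012, 0], "delta_rot": [0.6, 0.2, 0], "fingers": 0}
    - {"linear": [0, 0.002, -0.02], "delta_rot": [0.6, 0.2, 0], "fingers": 0}
    - {"linear": [0, 0, -0.03], "delta_rot": [0, 0, 0], "fingers": 0}
    - {"linear": [-0.003, -0.025, 0], "delta_rot": [0, 0, 0], "fingers": 0}
    - {"linear": [-0.003, -0.025, 0], "delta_rot": [0, 0, 0], "fingers": 0}
    - {"linear": [0, 0, 0], "delta_rot": [0, 0, 0], "fingers": 0}

```text
clock: 6.27
position: [0.5333, -0.0034, 0.335]
ee_rot: [-0.008, 0.717, 0.697, 0.003]
contact_force: [-0.6, 0.6, 0.0]
width: -0.0001
```

Run:
```python
from h import *
s=manip.get_state(); p=np.array(s["position"]); print(np.round(p,4),np.round(s["ee_rot"],4),np.round(s["contact_force"],1),s["clock"])
im=save("wrist","w4.png")
K,R,t=cam("wrist"); print("cam",np.round(-R.T@t,3),np.round(R[2],3))
print("tip px",proj("wrist",p-[0,0,.025]), "knob hyp px",proj("wrist",[[.537,-.005,.286],[.537,.022,.286],[.510,-.005,.286]]).round())
for m in manip.masks_of("knob_top","wrist")[:2]: print(m["p"],m["extent"])
```

```text
[ 0.5333 -0.0034  0.335 ] [-0.0082  0.7173  0.6967  0.0026] [-0.6  0.6  0. ] 6.2667
cam [ 0.458 -0.003  0.453] [ 0.299  0.006 -0.954]
tip px [[321.38586661 311.00438992]] knob hyp px [[317. 294.]
 [376. 292.]
 [315. 238.]]
0.73 [262.5, 192.8, 380.1, 328.8]
```

View pics/w4.png

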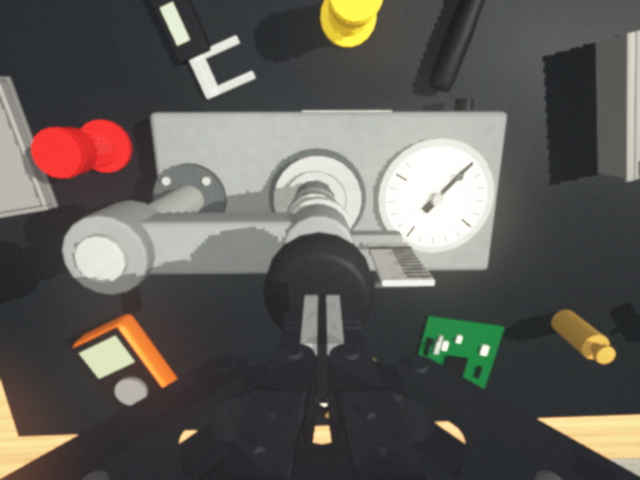

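Emit:
send_rows:
  plan:
    - {"linear": [0, 0.002, 0.01], "delta_rot": [-0.4, -0.8, 0], "fingers": 0}
    - {"linear": [0, 0, 0.008], "delta_rot": [0, 0, 0], "fingers": 0}
    - {"linear": [0, 0, 0.002], "delta_rot": [0, 0, 0], "fingers": 0}

```text
clock: 6.62
position: [0.5392, -0.0031, 0.3129]
ee_rot: [-0.0, 0.718, 0.697, 0.001]
contact_force: [-0.6, 1.0, 0.1]
width: -0.0
```

Emit:
send_rows:
  plan:
    - {"linear": [0, 0, 0.003], "delta_rot": [0, 0, 0], "fingers": 0}

```text
clock: 6.7
position: [0.5394, -0.003, 0.3093]
ee_rot: [-0.001, 0.717, 0.697, 0.001]
contact_force: [-0.6, -0.5, 3.5]
width: 0.0001
```

Emit:
send_rows:
  plan:
    - {"linear": [0, 0, 0.003], "delta_rot": [0, 0, 0], "fingers": 0}

```text
clock: 6.78
position: [0.5395, -0.0031, 0.3059]
ee_rot: [-0.001, 0.717, 0.697, 0.001]
contact_force: [-1.2, 0.3, 3.2]
width: -0.0003
```

Emit:
send_rows:
  plan:
    - {"linear": [0, 0, 0.003], "delta_rot": [0, 0, 0], "fingers": 0}

```text
clock: 6.87
position: [0.5395, -0.0031, 0.3027]
ee_rot: [-0.001, 0.717, 0.697, 0.0]
contact_force: [-0.9, 0.3, 3.2]
width: 0.0002
```

Emit:
send_rows:
  plan:
    - {"linear": [0, 0, 0.004], "delta_rot": [0, 0, 0], "fingers": 0}
    - {"linear": [0, 0, 0.004], "delta_rot": [0, 0, 0], "fingers": 0}
    - {"linear": [0, 0, 0.004], "delta_rot": [0, 0, 0], "fingers": 0}
    - {"linear": [0, 0, 0.003], "delta_rot": [0, 0, 0], "fingers": 0}
    - {"linear": [0, 0, 0.003], "delta_rot": [0, 0, 0], "fingers": 0}
    - {"linear": [0, 0, 0.003], "delta_rot": [0, 0, 0], "fingers": 0}
    - {"linear": [0, 0, 0], "delta_rot": [0, 0, 0], "fingers": 0}

```text
clock: 7.45
position: [0.5395, -0.0031, 0.2825]
ee_rot: [-0.001, 0.717, 0.697, 0.001]
contact_force: [-2.9, 0.2, 7.6]
width: -0.0004
```

Run:
```python
from h import *
s=manip.get_state(); p=np.array(s["position"]); print(np.round(p,4),np.round(s["ee_rot"],4),np.round(s["contact_force"],1),s["clock"])
# scale top .273, at ~44 mm from ram axis
c=proj("wrist",[[.537,.026,.273],[.537,.052,.273],[.537,.044,.244]]); print(c.round())
im=manip.get_image("wrist"); x,y=c.mean(0).astype(int)
o=im[max(0,y-75):y+75,max(0,x-100):x+100]; print(max(0,x-100),max(0,y-75))
cv2.imwrite("pics/w5.png",cv2.resize(o,None,fx=4,fy=4,interpolation=cv2.INTER_CUBIC)[:,:,::-1])
```

```text
[ 0.5395 -0.0031  0.2825] [-6.000e-04  7.175e-01  6.966e-01  1.200e-03] [-2.9  0.2  7.6] 7.45
[[402. 327.]
 [474. 325.]
 [431. 291.]]
335 238
```

View pics/w5.png

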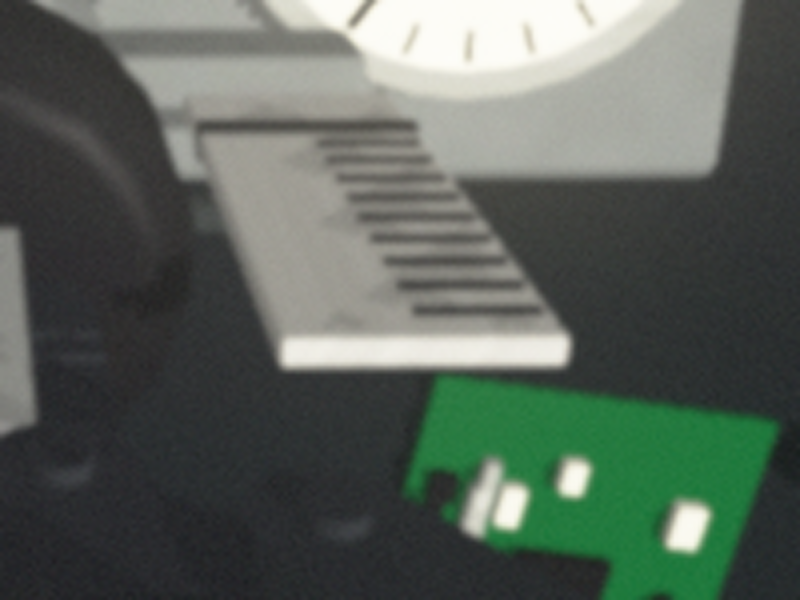

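Emit:
send_rows:
  plan:
    - {"linear": [0, 0, 0.003], "delta_rot": [0, 0, 0], "fingers": 0}
    - {"linear": [0, 0, 0.003], "delta_rot": [0, 0, 0], "fingers": 0}
    - {"linear": [0, 0, 0.002], "delta_rot": [0, 0, 0], "fingers": 0}
    - {"linear": [0, 0, 0], "delta_rot": [0, 0, 0], "fingers": 0}

```text
clock: 7.83
position: [0.5395, -0.0031, 0.2791]
ee_rot: [0.001, 0.717, 0.697, 0.003]
contact_force: [-2.8, -0.0, 9.3]
width: 0.0002
```

Emit:
send_rows:
  plan:
    - {"linear": [0, 0, 0.003], "delta_rot": [0, 0, 0], "fingers": 0}
    - {"linear": [0, 0, 0.003], "delta_rot": [0, 0, 0], "fingers": 0}
    - {"linear": [0, 0, 0.002], "delta_rot": [0, 0, 0], "fingers": 0}

```text
clock: 8.08
position: [0.5394, -0.003, 0.2757]
ee_rot: [0.004, 0.717, 0.697, 0.004]
contact_force: [-4.3, 0.3, 10.5]
width: -0.0001
```

Emit:
send_rows:
  plan:
    - {"linear": [0, 0, 0.003], "delta_rot": [0.3, 0.2, 0], "fingers": 0}
    - {"linear": [0, 0, 0.003], "delta_rot": [0.2, 0.1, 0], "fingers": 0}
    - {"linear": [0, 0, 0.002], "delta_rot": [0, 0, 0], "fingers": 0}

```text
clock: 8.33
position: [0.5395, -0.0032, 0.2732]
ee_rot: [0.001, 0.717, 0.697, 0.005]
contact_force: [-4.9, 0.8, 12.3]
width: -0.0
```

Emit:
send_rows:
  plan:
    - {"linear": [0, 0, 0.003], "delta_rot": [0, 0, 0], "fingers": 0}
    - {"linear": [0, 0, 0.002], "delta_rot": [0, 0, 0], "fingers": 0}

```text
clock: 8.5
position: [0.5394, -0.0031, 0.2721]
ee_rot: [0.003, 0.717, 0.697, 0.006]
contact_force: [-4.4, -0.4, 13.0]
width: -0.0001
```

Run:
```python
from h import *
s=manip.get_state(); p=np.array(s["position"]); print(np.round(p,4),np.round(s["ee_rot"],4),np.round(s["contact_force"],1),s["clock"])
im=manip.get_image("wrist")
o=im[40:320,260:620]
cv2.imwrite("pics/w6.png",cv2.resize(o,None,fx=2.1,fy=2.1,interpolation=cv2.INTER_CUBIC)[:,:,::-1])
```

```text
[ 0.5394 -0.0031  0.2721] [0.0026 0.7173 0.6968 0.0059] [-4.4 -0.4 13. ] 8.5
```

View pics/w6.png

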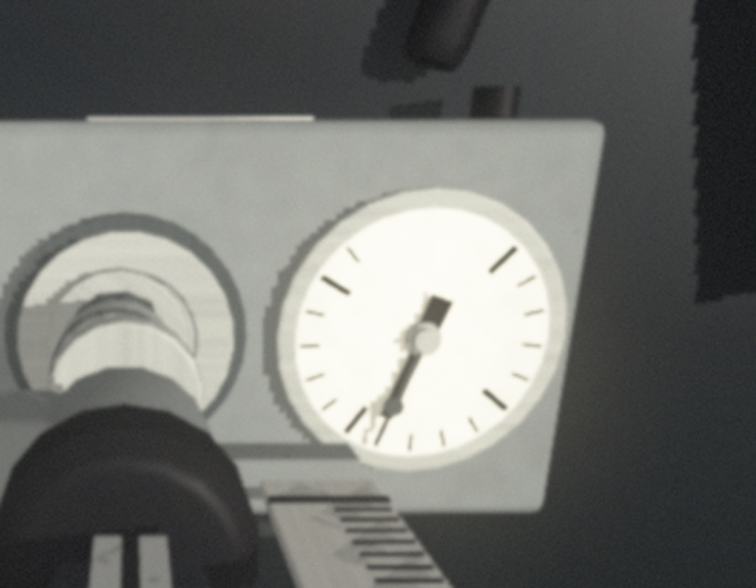

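Emit:
send_rows:
  plan:
    - {"linear": [0, 0, 0.001], "delta_rot": [0, 0, 0], "fingers": 0}
    - {"linear": [0, 0, 0.001], "delta_rot": [0, 0, 0], "fingers": 0}
    - {"linear": [0, 0, 0.001], "delta_rot": [0, 0, 0], "fingers": 0}
    - {"linear": [0, 0, 0.001], "delta_rot": [0, 0, 0], "fingers": 0}

```text
clock: 8.88
position: [0.5392, -0.0031, 0.2759]
ee_rot: [0.006, 0.717, 0.697, 0.008]
contact_force: [-3.6, 0.1, 11.9]
width: 0.0001
```

Emit:
send_rows:
  plan:
    - {"linear": [0, 0, 0.003], "delta_rot": [0.4, 0.3, 0], "fingers": 0}
    - {"linear": [0, 0, 0.003], "delta_rot": [0.3, 0.2, 0], "fingers": 0}
    - {"linear": [0, 0, 0.003], "delta_rot": [0.1, 0, 0], "fingers": 0}
    - {"linear": [0, 0, 0.002], "delta_rot": [0.1, 0, 0], "fingers": 0}

```text
clock: 9.22
position: [0.5393, -0.0033, 0.2728]
ee_rot: [0.001, 0.717, 0.697, 0.008]
contact_force: [-4.4, 0.4, 12.1]
width: 0.0
```

Emit:
send_rows:
  plan:
    - {"linear": [0, 0, 0.002], "delta_rot": [0.1, 0, 0], "fingers": 0}
    - {"linear": [0, 0, 0.002], "delta_rot": [0, 0, 0], "fingers": 0}
    - {"linear": [0, 0, 0.002], "delta_rot": [0, 0, 0], "fingers": 0}

```text
clock: 9.47
position: [0.5393, -0.0033, 0.2728]
ee_rot: [0.003, 0.717, 0.697, 0.01]
contact_force: [-5.3, 0.2, 13.0]
width: 0.0001
```

Emit:
send_rows:
  plan:
    - {"linear": [0, 0, 0.0026], "delta_rot": [0.2, 0.1, 0], "fingers": 0}
    - {"linear": [0, 0, 0.0022], "delta_rot": [0.1, 0, 0], "fingers": 0}
    - {"linear": [0, 0, 0.002], "delta_rot": [0.1, 0, 0], "fingers": 0}
    - {"linear": [0, 0, 0.002], "delta_rot": [0.1, 0, 0], "fingers": 0}
    - {"linear": [0, 0, 0.002], "delta_rot": [0.1, 0, 0], "fingers": 0}

```text
clock: 9.88
position: [0.5393, -0.0033, 0.2726]
ee_rot: [0.003, 0.717, 0.697, 0.01]
contact_force: [-4.6, 0.2, 14.4]
width: -0.0
```

Emit:
send_rows:
  plan:
    - {"linear": [0, 0, 0.002], "delta_rot": [0.1, 0, 0], "fingers": 0}
    - {"linear": [0, 0, 0.002], "delta_rot": [0.1, 0, 0], "fingers": 0}
    - {"linear": [0, 0, 0.002], "delta_rot": [0.1, 0, 0], "fingers": 0}
    - {"linear": [0, 0, 0.002], "delta_rot": [0.1, 0, 0], "fingers": 0}
    - {"linear": [0, 0, 0.002], "delta_rot": [0.1, 0, 0], "fingers": 0}

```text
clock: 10.3
position: [0.5392, -0.0032, 0.273]
ee_rot: [0.004, 0.717, 0.697, 0.01]
contact_force: [-4.1, 1.4, 13.2]
width: -0.0002
```

Emit:
send_rows:
  plan:
    - {"linear": [0, 0, 0.002], "delta_rot": [0.1, 0, 0], "fingers": 0}
    - {"linear": [0, 0, 0.002], "delta_rot": [0.1, 0, 0], "fingers": 0}
    - {"linear": [0, 0, 0.002], "delta_rot": [0.1, 0, 0], "fingers": 0}
    - {"linear": [0, 0, 0.002], "delta_rot": [0.1, 0, 0], "fingers": 0}
    - {"linear": [0, 0, 0.002], "delta_rot": [0.1, 0, 0], "fingers": 0}

```text
clock: 10.72
position: [0.5392, -0.0032, 0.2732]
ee_rot: [0.005, 0.717, 0.697, 0.01]
contact_force: [-3.9, 0.9, 12.5]
width: -0.0001
```

Run:
```python
from h import *
im=manip.get_image("wrist"); p=np.array(manip.get_state()["position"]); print(p.round(4))
c=proj("wrist",[[.537,.028,.247]])[0]; print(c)
a=cv2.resize(im[225:325,330:480],None,fx=5,fy=5,interpolation=cv2.INTER_CUBIC)
cv2.imwrite("pics/w7.png",a[:,:,::-1])
for n in("wrist",):
    for th in("pointer","mark"): print(th,[(round(d["p"],2),np.round(d["extent"]).astype(int).tolist()) for d in manip.find_in(th,n)][:3])
```

```text
[ 0.5392 -0.0032  0.2732]
[399.29871385 304.63903605]
pointer [(0.68, [258, 190, 390, 344])]
mark [(0.82, [0, 189, 486, 352])]
```

View pics/w7.png

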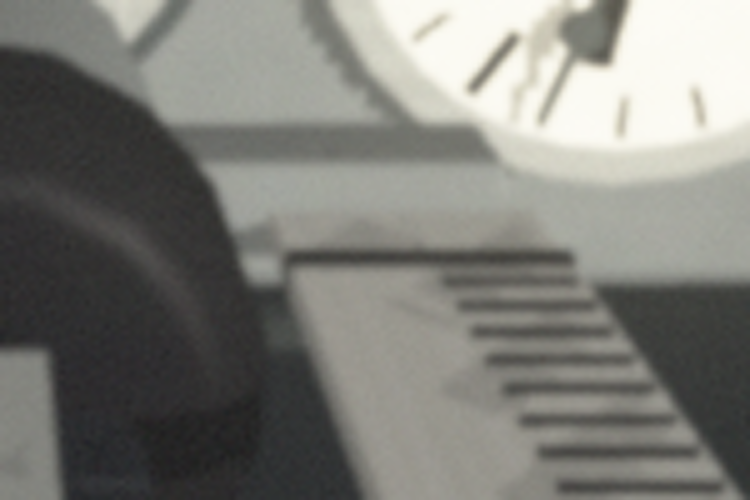

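Run:
```python
import cv2,numpy as np
a=cv2.imread("pics/w3.png")[160:245,350:480]; b=cv2.imread("pics/w4.png")[220:305,345:475]
o=np.hstack([a,b]); cv2.imwrite("pics/c34.png",cv2.resize(o,None,fx=3,fy=3,interpolation=cv2.INTER_CUBIC))
```

```text
(no output)
```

View pics/c34.png

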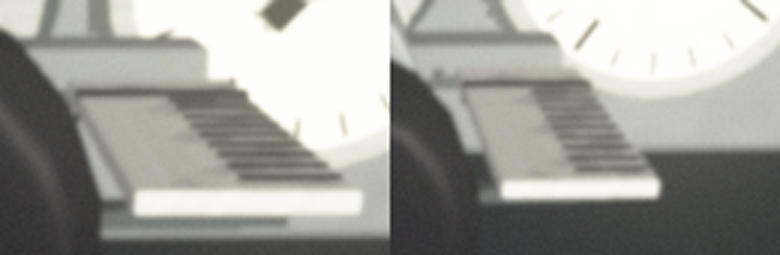

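Emit:
send_rows:
  plan:
    - {"linear": [0, 0, -0.012], "delta_rot": [0, 0, 0], "fingers": 0}
    - {"linear": [0, 0, -0.025], "delta_rot": [0, 0, 0], "fingers": 0}
    - {"linear": [0, 0, -0.03], "delta_rot": [0.6, -0.2, 0], "fingers": 0}
    - {"linear": [0, -0.03, -0.002], "delta_rot": [0.6, -0.2, 0], "fingers": 0}
    - {"linear": [0, -0.025, 0], "delta_rot": [0, 0, 0], "fingers": 0}
    - {"linear": [0, 0, 0], "delta_rot": [0, 0, 0], "fingers": 0}

```text
clock: 11.37
position: [0.4853, -0.0024, 0.3438]
ee_rot: [0.003, 0.717, 0.697, 0.003]
contact_force: [-0.9, 0.5, -1.4]
width: -0.0001
```

Emit:
send_rows:
  plan:
    - {"linear": [-0.001, 0, 0.03], "delta_rot": [0, 0, 0], "fingers": 0}
    - {"linear": [0, 0, 0.022], "delta_rot": [0, 0, 0], "fingers": 0}
    - {"linear": [0, 0, 0.002], "delta_rot": [0, 0, 0], "fingers": 0}
    - {"linear": [0, 0.01, 0], "delta_rot": [0, 0, 0], "fingers": 0}
    - {"linear": [0.001, 0.013, 0], "delta_rot": [0, 0, 0], "fingers": 0}
    - {"linear": [0.001, 0.013, 0], "delta_rot": [0, 0, 0], "fingers": 0}
    - {"linear": [0.001, 0.014, 0], "delta_rot": [0, 0, 0], "fingers": 0}
    - {"linear": [-0.001, 0.013, 0], "delta_rot": [0, 0, 0], "fingers": 0}
    - {"linear": [-0.002, 0.013, 0], "delta_rot": [0, 0, 0], "fingers": 0}
    - {"linear": [-0.002, 0.013, 0], "delta_rot": [0, 0, 0], "fingers": 0}

```text
clock: 12.2
position: [0.5792, -0.0092, 0.2896]
ee_rot: [0.001, 0.717, 0.697, -0.002]
contact_force: [-2.5, 0.1, -0.1]
width: -0.0004
```

Emit:
send_rows:
  plan:
    - {"linear": [-0.004, 0.01, 0], "delta_rot": [0, 0, 0], "fingers": 0}
    - {"linear": [-0.004, 0.01, 0], "delta_rot": [0, 0, 0], "fingers": 0}
    - {"linear": [-0.005, 0.01, 0], "delta_rot": [0, 0, 0], "fingers": 0}
    - {"linear": [-0.008, 0.009, 0], "delta_rot": [0, 0, 0], "fingers": 0}
    - {"linear": [-0.009, 0.009, 0], "delta_rot": [0, 0, 0], "fingers": 0}
    - {"linear": [-0.01, 0.009, 0], "delta_rot": [0, 0, 0], "fingers": 0}
    - {"linear": [-0.011, 0.007, 0], "delta_rot": [0, 0, 0], "fingers": 0}
    - {"linear": [-0.011, 0.006, 0], "delta_rot": [0, 0, 0], "fingers": 0}

```text
clock: 12.87
position: [0.6604, -0.0723, 0.2901]
ee_rot: [-0.003, 0.715, 0.699, -0.003]
contact_force: [-1.6, 2.6, -0.6]
width: -0.0001
```

Emit:
send_rows:
  plan:
    - {"linear": [0.02, -0.012, 0], "delta_rot": [0, 0, 0], "fingers": 0}
    - {"linear": [0.005, -0.02, -0.03], "delta_rot": [0, 0, 0], "fingers": 0.07}
    - {"linear": [0.005, -0.035, -0.01], "delta_rot": [0, 0, 0], "fingers": 0.07}
    - {"linear": [0.005, -0.035, 0], "delta_rot": [0, 0, 0], "fingers": 0.07}
    - {"linear": [0, 0, 0], "delta_rot": [0, 0, 0], "fingers": 0.07}

```text
clock: 13.28
position: [0.5679, -0.0416, 0.3295]
ee_rot: [0.001, 0.717, 0.697, -0.003]
contact_force: [0.3, 0.6, -0.0]
width: 0.048
```

Run:
```python
from h import *
s=manip.get_state(); p=np.array(s["position"]); print(np.round(p,4),np.round(s["ee_rot"],4),np.round(s["contact_force"],1),s["width"],s["clock"])
save("wrist","w8.png"); im=save("top","t8.png")
for th,n,z in(("knob_top","top",.286),("spring_mid","wrist",.15),("plate","wrist",.062),("bin","wrist",.03)):
    for m in manip.find_in(th,n)[:3]:
        e=m["extent"]; print(th,round(m["p"],2),np.round(e),np.round(ray(n,((e[0]+e[2])/2,(e[1]+e[3])/2),z),3))
```

```text
[ 0.5679 -0.0416  0.3295] [ 0.0012  0.7172  0.6968 -0.0026] [ 0.3  0.6 -0. ] 0.04800695375036878 13.2833
knob_top 0.5 [410. 187. 411. 190.] [ 0.679 -0.13   0.286]
knob_top 0.49 [370. 292. 405. 342.] [ 0.391 -0.073  0.286]
spring_mid 0.65 [332. 133. 400. 207.] [ 0.539 -0.011  0.15 ]
spring_mid 0.61 [ 72.  82. 164. 141.] [ 0.493 -0.187  0.15 ]
plate 0.7 [320. 118. 408. 208.] [ 0.544 -0.003  0.062]
plate 0.37 [466. 159. 495. 206.] [0.567 0.109 0.062]
```

View pics/w8.png

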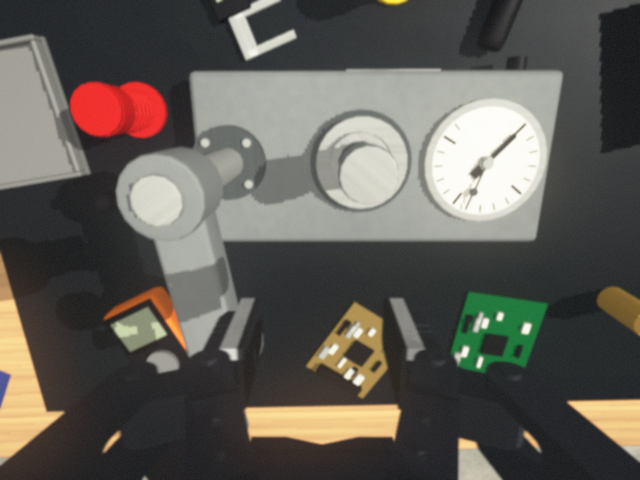

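Run:
```python
from h import *
print("cup",ray("wrist",(370,172),.152).round(4),"plate",ray("wrist",(361,161),.062).round(4))
im=cv2.imread("pics/w8.png"); print("dialc",ray("wrist",(486,163),.052).round(4))
c=ray("wrist",(486,163),.053)[:2]
for nm,uv in(("blob",(473,192)),("b10",(457,203)),("zero",(524,125)),("b5",(516,189))):
    d=ray("wrist",uv,.053)[:2]-c; print(nm,((2.4-0.0-( -np.arctan2(d[1],d[0])))*-1+0, np.degrees(np.arctan2(d[1],d[0])).round(1), "N", ((2.4-.02-np.arctan2(d[1],d[0]))%(2*np.pi)/.3).round(2)))
n="top"
for m in manip.masks_of("bin",n)[:1]:
    q=cv2.minAreaRect(cv2.findNonZero(m["pixels"].astype(np.uint8))); print(q,[ray(n,b,.05).round(3).tolist() for b in cv2.boxPoints(q)])
# top picture crop of bin
cv2.imwrite("pics/bin.png",cv2.resize(cv2.imread("pics/t8.png")[245:335,175:255],None,fx=6,fy=6,interpolation=cv2.INTER_CUBIC))
```

```text
cup [ 0.5396 -0.0074  0.152 ] plate [ 0.5423 -0.006   0.062 ]
dialc [0.5488 0.1169 0.052 ]
blob (np.float64(-2.0565232874700685), np.float64(-19.7), 'N', np.float64(9.08))
b10 (np.float64(-1.8277621140772093), np.float64(-32.8), 'N', np.float64(9.84))
zero (np.float64(-4.790670632418312), np.float64(137.0), 'N', np.float64(20.91))
b5 (np.float64(-3.282920591772719), np.float64(50.6), 'N', np.float64(4.99))
((212.51559448242188, 290.08026123046875), (52.70729446411133, 51.425743103027344), 78.9964599609375) [[0.505, 0.447, 0.05], [0.531, 0.31, 0.05], [0.391, 0.282, 0.05], [0.366, 0.418, 0.05]]
```

Emit:
send_rows:
  plan:
    - {"linear": [0.022, -0.017, 0], "delta_rot": [0, 0, 0], "fingers": 0.075}
    - {"linear": [0.014, -0.012, 0.01], "delta_rot": [0, 0, 0], "fingers": 0.075}
    - {"linear": [0, 0, 0.035], "delta_rot": [0, 0, 0], "fingers": 0.075}
    - {"linear": [0, 0, 0.035], "delta_rot": [0, 0, 0], "fingers": 0.075}
    - {"linear": [0, 0, 0.035], "delta_rot": [0, 0, 0], "fingers": 0.075}
    - {"linear": [0, 0, 0.02], "delta_rot": [0, 0, 0], "fingers": 0.075}
    - {"linear": [0, 0, 0], "delta_rot": [0, 0, 0], "fingers": 0.075}

```text
clock: 14.22
position: [0.5535, -0.0068, 0.187]
ee_rot: [0.005, 0.718, 0.696, 0.0]
contact_force: [-0.8, -0.0, 1.0]
width: 0.0748
```

Run:
```python
from h import *
s=manip.get_state(); p=np.array(s["position"]); print(np.round(p,4),np.round(s["ee_rot"],4),np.round(s["contact_force"],1),s["width"],s["clock"])
save("wrist","w9.png")
for m in manip.masks_of("spring_mid","wrist")[:2]: print(round(m["p"],2),np.round(m["extent"]))
print("expected cup circle",proj("wrist",[[.539,-.006,.152],[.539,.016,.152],[.539,-.028,.152],[.517,-.006,.152]]).round())
```

```text
[ 0.5535 -0.0068  0.187 ] [4.900e-03 7.177e-01 6.963e-01 3.000e-04] [-0.8 -0.   1. ] 0.07475236775719712 14.2167
0.7 [  2.  89.  50. 172.]
0.64 [268. 169. 375. 311.]
expected cup circle [[325. 262.]
 [377. 261.]
 [273. 263.]
 [323. 211.]]
```

Emit:
send_rows:
  plan:
    - {"linear": [-0.001, -0.015, 0.006], "delta_rot": [0.4, 0.4, 0], "fingers": 0.075}
    - {"linear": [0, 0, 0.02], "delta_rot": [0, 0, 0], "fingers": 0.075}
    - {"linear": [0, 0, 0.015], "delta_rot": [0, 0, 0], "fingers": 0.075}
    - {"linear": [0, 0, 0], "delta_rot": [0, 0, 0], "fingers": 0.075}

```text
clock: 14.65
position: [0.549, -0.0092, 0.1567]
ee_rot: [0.009, 0.718, 0.696, 0.008]
contact_force: [-0.5, 0.5, 0.6]
width: 0.075
```

Emit:
send_rows:
  plan:
    - {"linear": [0.001, -0.008, 0.005], "delta_rot": [0.7, 0.1, 0], "fingers": 0.075}
    - {"linear": [0.001, -0.004, 0.006], "delta_rot": [0.5, 0, 0], "fingers": 0.075}
    - {"linear": [0, 0, 0.002], "delta_rot": [0, 0, 0], "fingers": 0.075}

```text
clock: 14.9
position: [0.5408, -0.0075, 0.1479]
ee_rot: [0.004, 0.718, 0.696, 0.003]
contact_force: [-0.1, 0.0, 0.1]
width: 0.075
```

Emit:
send_rows:
  plan:
    - {"linear": [0, -0.002, 0.005], "delta_rot": [0.3, 0, 0], "fingers": 0.075}
    - {"linear": [0, 0, 0], "delta_rot": [0.3, 0, 0], "fingers": 0.05}
    - {"linear": [0, 0, 0], "delta_rot": [0, 0, 0], "fingers": 0.03}
    - {"linear": [0, 0, 0], "delta_rot": [0, 0, 0], "fingers": 0.03}
    - {"linear": [0, 0, 0], "delta_rot": [0, 0, 0], "fingers": 0.03}
    - {"linear": [0, 0, 0], "delta_rot": [0, 0, 0], "fingers": 0.03}
  force: 35

```text
clock: 15.4
position: [0.5398, -0.0073, 0.1446]
ee_rot: [0.001, 0.718, 0.696, 0.0]
contact_force: [-1.2, -0.1, 0.1]
width: 0.0432
```

Emit:
send_rows:
  plan:
    - {"linear": [0, 0, -0.01], "delta_rot": [0, 0, 0], "fingers": 0.03}
    - {"linear": [0, 0, -0.02], "delta_rot": [0, 0, 0], "fingers": 0.03}
    - {"linear": [0, 0, -0.03], "delta_rot": [0, 0, 0], "fingers": 0.03}
    - {"linear": [0, 0, -0.03], "delta_rot": [0, 0, 0], "fingers": 0.03}
    - {"linear": [0.01, -0.003, -0.015], "delta_rot": [0, 0, 0], "fingers": 0.03}
    - {"linear": [0.02, -0.005, 0], "delta_rot": [0, 0, 0], "fingers": 0.03}
    - {"linear": [0.025, -0.006, 0], "delta_rot": [0, 0, 0], "fingers": 0.03}
    - {"linear": [0.03, -0.007, 0], "delta_rot": [0, 0, 0], "fingers": 0.03}
    - {"linear": [0.03, -0.007, 0], "delta_rot": [0, 0, 0], "fingers": 0.03}
    - {"linear": [0.03, -0.008, 0], "delta_rot": [0, 0, 0], "fingers": 0.03}

```text
clock: 16.23
position: [0.5097, 0.1376, 0.2589]
ee_rot: [0.004, 0.722, 0.692, 0.001]
contact_force: [0.8, 0.1, -1.1]
width: 0.043
```

Run:
```python
from h import *
s=manip.get_state(); p=np.array(s["position"]); print(np.round(p,4),np.round(s["ee_rot"],4),np.round(s["contact_force"],1),s["width"],s["clock"])
im=save("wrist","w10.png"); save("top","t10.png")
for n in("wrist","top","scene"):
    if n=="scene": manip.get_image(n)
    for m in manip.masks_of("bin",n)[:2]:
        px=m["pixels"].astype(np.uint8); q=cv2.minAreaRect(cv2.findNonZero(px)); e=m["extent"]
        print(n,round(m["p"],2),np.round(e),[ray(n,b,.05).round(3)[:2].tolist() for b in cv2.boxPoints(q)], np.mean(px[px>0].size))
```

```text
[0.5097 0.1376 0.2589] [0.0039 0.7215 0.6924 0.0008] [ 0.8  0.1 -1.1] 0.04296094904002341 16.2333
wrist 0.82 [496.  12. 640. 222.] [[0.379, 0.268], [0.375, 0.373], [0.524, 0.419], [0.531, 0.297]] 24812.0
top 0.68 [185. 258. 242. 318.] [[0.504, 0.446], [0.53, 0.31], [0.392, 0.281], [0.366, 0.417]] 2630.0
scene 0.86 [392. 300. 477. 382.] [[0.557, 0.319], [0.379, 0.255], [0.366, 0.419], [0.53, 0.464]] 3916.0
scene 0.36 [231. 156. 390. 314.] [[0.682, -0.418], [0.399, -0.58], [0.437, 0.2], [0.635, 0.248]] 9186.0
```

Run:
```python
from h import *
from scipy.optimize import minimize
ms=[]
for n in("top","scene"):
    manip.get_image(n); m=manip.masks_of("bin",n)[0]; ms.append((n,m["pixels"].astype(np.uint8)*255,cam(n)))
def corners(v):
    c,s=np.cos(v[2]),np.sin(v[2]); P=[]
    for x in(-.07,.07):
        for y in(-.06,.06):
            for z in(0,.035 if x<0 else .055): P.append((v[0]+c*x-s*y,v[1]+s*x+c*y,z))
    return np.array(P)
def cost(v):
    tot=0
    for n,m,(K,R,t) in ms:
        u=cv2.projectPoints(corners(v),cv2.Rodrigues(R)[0],t,K,None)[0]
        a=np.zeros_like(m); cv2.fillConvexPoly(a,(cv2.convexHull(u.astype(np.float32))*16).astype(np.int32),255,cv2.LINE_AA,4)
        a=a/255.; b=m/255.; tot+=np.minimum(a,b).sum()/np.maximum(a,b).sum()
    return -tot
best=min((minimize(cost,(.448,.363,y),method="Nelder-Mead",options=dict(initial_simplex=[(.448,.363,y),(.468,.363,y),(.448,.383,y),(.448,.363,y+.1)])) for y in(-.2,0,.2)),key=lambda r:r.fun)
print(best.x.round(4),best.fun)
```

```text
[0.4481 0.3636 0.1973] -1.8100948973632285
```

Emit:
send_rows:
  plan:
    - {"linear": [0.028, -0.009, 0], "delta_rot": [0.2, 0.2, 0], "fingers": 0.03}
    - {"linear": [0.028, -0.009, 0], "delta_rot": [0.2, 0.2, 0], "fingers": 0.03}
    - {"linear": [0.028, -0.009, 0], "delta_rot": [0, 0, 0], "fingers": 0.03}
    - {"linear": [0.028, -0.009, 0], "delta_rot": [0, 0, 0], "fingers": 0.03}
    - {"linear": [0.028, -0.009, 0], "delta_rot": [0, 0, 0], "fingers": 0.03}
    - {"linear": [0.026, -0.009, 0], "delta_rot": [0, 0, 0], "fingers": 0.03}
    - {"linear": [0.022, -0.008, 0], "delta_rot": [0, 0, 0], "fingers": 0.03}
    - {"linear": [0.012, -0.004, 0], "delta_rot": [0, 0, 0], "fingers": 0.03}
    - {"linear": [0, 0, 0], "delta_rot": [0, 0, 0], "fingers": 0.03}

```text
clock: 17.48
position: [0.4566, 0.3393, 0.2567]
ee_rot: [-0.001, 0.728, 0.686, -0.0]
contact_force: [-0.2, -0.9, -1.8]
width: 0.0431
```

Emit:
send_rows:
  plan:
    - {"linear": [0.016, -0.006, 0.01], "delta_rot": [0, 0, 0], "fingers": 0.03}
    - {"linear": [0.01, -0.004, 0.025], "delta_rot": [0, 0, 0], "fingers": 0.03}
    - {"linear": [0, 0, 0.03], "delta_rot": [0, 0, 0], "fingers": 0.03}
    - {"linear": [0, 0, 0.03], "delta_rot": [0, 0, 0], "fingers": 0.03}
    - {"linear": [0, 0, 0.02], "delta_rot": [0, 0, 0], "fingers": 0.03}
    - {"linear": [0, 0, 0.01], "delta_rot": [0, 0, 0], "fingers": 0.03}
    - {"linear": [0, 0, 0], "delta_rot": [0, 0, 0], "fingers": 0.03}

```text
clock: 18.07
position: [0.4551, 0.359, 0.1291]
ee_rot: [0.004, 0.729, 0.684, 0.001]
contact_force: [-0.6, -0.3, -1.2]
width: 0.0431
```

Emit:
send_rows:
  plan:
    - {"linear": [0.003, -0.005, 0.012], "delta_rot": [0.2, 0.15, 0], "fingers": 0.03}
    - {"linear": [0.002, -0.003, 0.01], "delta_rot": [0.2, 0.1, 0], "fingers": 0.03}
    - {"linear": [0, 0, 0.008], "delta_rot": [0, 0, 0], "fingers": 0.03}
    - {"linear": [0, 0, 0.005], "delta_rot": [0, 0, 0], "fingers": 0.03}

```text
clock: 18.4
position: [0.4516, 0.3613, 0.0948]
ee_rot: [0.001, 0.73, 0.683, 0.002]
contact_force: [-0.7, -0.5, -2.4]
width: 0.0434
```

Emit:
send_rows:
  plan:
    - {"linear": [0, 0, 0.003], "delta_rot": [0.2, 0, 0], "fingers": 0.03}
    - {"linear": [0, 0, 0.002], "delta_rot": [0, 0, 0], "fingers": 0.03}

```text
clock: 18.57
position: [0.4525, 0.3607, 0.0896]
ee_rot: [0.0, 0.731, 0.683, 0.001]
contact_force: [-0.8, 0.0, -1.4]
width: 0.043
```

Emit:
send_rows:
  plan:
    - {"linear": [0, 0, 0.002], "delta_rot": [0, 0, 0], "fingers": 0.03}
    - {"linear": [0, 0, 0.001], "delta_rot": [0, 0, 0], "fingers": 0.03}

```text
clock: 18.73
position: [0.4531, 0.3608, 0.0871]
ee_rot: [0.001, 0.731, 0.683, 0.001]
contact_force: [-0.9, -0.3, 0.6]
width: 0.043
```

Emit:
send_rows:
  plan:
    - {"linear": [0, 0, 0.0005], "delta_rot": [0, 0, 0], "fingers": 0.046}
    - {"linear": [0, 0, 0], "delta_rot": [0, 0, 0], "fingers": 0.05}
    - {"linear": [0, 0, 0], "delta_rot": [0, 0, 0], "fingers": 0.06}
    - {"linear": [0, 0, 0], "delta_rot": [0, 0, 0], "fingers": 0.066}
    - {"linear": [0, 0, 0], "delta_rot": [0, 0, 0], "fingers": 0.066}

```text
clock: 19.15
position: [0.4549, 0.3621, 0.0889]
ee_rot: [0.001, 0.73, 0.683, 0.004]
contact_force: [0.1, -0.1, 0.0]
width: 0.066
```

Emit:
send_rows:
  plan:
    - {"linear": [0, 0, -0.01], "delta_rot": [0, 0, 0], "fingers": 0.066}
    - {"linear": [0, 0, -0.02], "delta_rot": [0, 0, 0], "fingers": 0.066}
    - {"linear": [0, 0, -0.035], "delta_rot": [0, 0, 0], "fingers": 0.066}
    - {"linear": [0, 0, -0.035], "delta_rot": [0, 0, 0], "fingers": 0.066}
    - {"linear": [0, 0, -0.035], "delta_rot": [0, 0, 0], "fingers": 0.066}
    - {"linear": [0, 0, 0], "delta_rot": [0, 0, 0], "fingers": 0.066}

```text
clock: 19.65
position: [0.4527, 0.361, 0.2309]
ee_rot: [0.001, 0.73, 0.683, 0.002]
contact_force: [1.2, 0.4, 0.3]
width: 0.0661
```

Run:
```python
from h import *
s=manip.get_state(); p=np.array(s["position"]); print(np.round(p,4),np.round(s["ee_rot"],4),np.round(s["contact_force"],1),s["width"],s["clock"])
save("wrist","w11.png"); save("top","t11.png"); save("scene","s11.png")
for th in("spring_mid","knob_top"):
  for n in("wrist","top","scene"):
    print(th,n,[(round(m["p"],2),np.round(m["extent"]).astype(int).tolist()) for m in manip.find_in(th,n)[:4]])
P=[[.452,.361,.095],[.452,.361,.005]]
for n in("wrist","top","scene"): print(n,proj(n,P).round().tolist(), "knob a=1.4",proj(n,[.662,-.11,.286]).round().tolist())
```

```text
[0.4527 0.361  0.2309] [0.0009 0.7304 0.683  0.0021] [1.2 0.4 0.3] 0.06608484339655396 19.65
spring_mid wrist [(0.92, [290, 169, 354, 258])]
spring_mid top [(0.88, [419, 265, 443, 286]), (0.58, [326, 310, 344, 332]), (0.49, [390, 180, 416, 212])]
spring_mid scene [(0.61, [371, 216, 394, 253]), (0.6, [419, 316, 448, 356]), (0.6, [305, 181, 314, 208]), (0.26, [390, 298, 478, 383])]
knob_top wrist []
knob_top top [(0.95, [389, 186, 418, 212]), (0.3, [332, 241, 361, 273])]
knob_top scene [(0.81, [238, 157, 266, 209]), (0.21, [306, 354, 326, 385])]
wrist [[328.0, 244.0], [327.0, 212.0]] knob a=1.4 [[-882.0, 1005.0]]
top [[210.0, 289.0], [217.0, 288.0]] knob a=1.4 [[402.0, 196.0]]
scene [[436.0, 321.0], [430.0, 344.0]] knob a=1.4 [[253.0, 164.0]]
```

```bash
python3 -c "
from rig import manip
print(manip.sign_off(), manip.get_state()['clock'])"
```

```text
the job is handed in; nothing more can be done
the job is handed in; nothing more can be done
```

I tested the spring, read about 9 N on the peak hand, stood it in the deep bin and handed the job in at about 20 s. I have no verdict from the rig.

- **Head to its stop:** I pushed the knob by its side until it stopped moving at about 12 N.
- **Press to the mark:** I pressed the knob 38–39 mm down with closed fingertips and held it there for about 1.5 s.
    - I judged the depth from the tool height. Contact came between 0.3129 and 0.3093 m, where 0.311 m was expected, and I held at 0.2726–0.2732 m.
    - I could not confirm by eye that the pointer was level with the mark. The pointer runs behind the scale as the wrist camera sees it. Any true contact height in that range keeps the hold within the 3 mm tolerance.
    - A first attempt at the hold sprang back up by about 4 mm. I corrected it and held again.
- **Peak hand:** It read about 9.1 N in the picture, taken after the press. That is under 10 N, so the spring went to the bin. The bold lines of the dial came out right in the same picture (10 N read as 9.84, 5 N as 4.99).
- **Placing:** I swung the head aside to about 1.4 rad, lifted the spring by its cup and set it down with a touch of about 2 N. It stands about 5 mm from my fitted bin centre.
- **Last checks:** In the wrist and scene cameras the detector's boxes match an upright spring at that spot. The top camera did not report it. The knob was detected swung aside, and the gripper was 14 cm clear of the spring. I had used all 12 picture views by then, so I did not look at the final state myself.

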